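# Load the blast cabinet through its check flap

## Robot

A 6-joint arm with a two-finger parallel gripper is mounted at the origin on a cart in front of the work surface, level with it; the furniture and walls round the work are solid. World frame = base frame: x ahead of the robot, y to its left, z up, the work surface at z = 0. Lengths are in m, angles in rad, forces in N, time in s.
With the tool pointing down it reaches from about 0.375 to 0.9 m from the base axis. Payload 3.1 kg.
Tool frame: the origin (TCP) lies where the fingers leave the gripper's body, on its centre line; the fingertips stand 73 mm ahead of it and the grasp point (between the pads) lies 54 mm ahead of it; z points along the fingers, y is the line along which they close (so a half turn about z gives the same grasp; the last joint's range is limited). The gripper opens to 85 mm and grips with 20 to 120 N. Pads are 22 mm wide; open, the fingers measure 114 mm over their backs; the gripper's body (76 mm by 85 mm) begins 54 mm behind the grasp point. The pads swing forward as they close: fully open they stand 13 mm farther back than shut.
Start: joints at [1.03, 0.527, 1.433, -0, 1.181, -0.178], TCP at [0.222, 0.584, 0.304] pointing down, gripper open.
Joint ranges: [-3.08, 3.08], [-0.75, 2.2], [0.22, 2.44], [-1.43, 4.57], [0, 2.65], [-2.85, 2.85]. Speed limits (rad/s): [2.79, 2.79, 3.14, 3.14, 3.14, 3.14].

## Interface

Orientations are given as a unit quaternion [x, y, z, w].
In Python, from station import manip gives the robot as it stands.
- The arm moves only by the tool step_arm, never from a script. Its argument "moves" is one flat list of numbers, 5 for each row, row after row: the opening, from 0 (shut) to 1 (fully open), then the shift along the world's x, y, z scaled (see below), then the turn about the world's z scaled (see below). In form: [fingers, x, y, z, yaw, fingers, x, y, z, yaw, ...]. A call has 1 to 12 rows; each row is the pose to reach, as a shift and turn from the pose commanded when the call began, turning the shorter way round; what a row does not reach only later rows make up. The controller multiplies each number of a shift by 200 mm and each number of a turn by pi rad. A row lasts 1/8 s, in which the tool goes at most 62.5 mm and 10.7 degrees, less where a joint would pass 70% of its speed; a pose out of reach is approached as far as the arm can. A call with a number of a shift or a turn outside -1 to 1 is refused whole. A call with a gripper value outside its range is refused whole. The fingers move at their own pace and stop on an object; "grip_force" is the grip in N (left out, the last holds). Time passes only in rows, so rows that repeat a pose let the fingers close. It gives the time, the measured TCP pose, the force, the opening and the grip force at its end, in the units of the state.
- manip.sense(): the state, without advancing time (a new reading comes with each control period).
- manip.snapshot(name): name is "side" or "top" or "wrist"; returns a dict with "color" (384x512x3 uint8, blue, green, red), "z_map" (384x512 float32, m along the optical axis (not along the pixel's ray), 0 where there is no reading), "fovy" (degrees; the focal length in pixels is half the picture's height over the tangent of half this angle, whatever the lens; pixels are square), "cx", "cy" (the principal point, pixels), "k1" (the pictures are not rectified: a ray, as slopes to the right and down, at radius r is drawn at 1 + k1 r^2 times it, then the intrinsics apply), "R" (3x3) and "t" (3): a world point X has camera coordinates R X + t; the wrist camera has in their place "mount" (4x4, takes a point from camera to tool coordinates, whose origin is the TCP and whose axes are the flange's). Camera axes: x right, y down, z forward; pixel columns grow to the right and rows downward; lengths in m; the calibration is good to about 2 mm. A picture is of the moment at which its call begins: read the wrist's pose just before it.
- manip.sign_off(): hands the job in; it is judged then, once.
The state is a dict: "t": time; "q": joint angles; "qd": joint speeds; "tau": joint torques, N m; "tcp_pos": TCP position; "tool_rot": TCP orientation; "force": force on the tool from outside, world axes, zero at the start; "ft_torque": the same for the moment, N m; "finger_gap": opening from 0.0 (shut) to 1.0 (fully open); "gripper_force": force on a finger pad.
Only numpy, scipy, OpenCV 4.12 (cv2) and the standard library are available. Lean on these libraries where they do the work, as an engineer would, in place of code of your own. Each camera call takes 0.05 s, during which the arm holds its last target. There are 200 camera calls.

## Task

Take the push stick by its orange grip and use it to push the gear along the loading tray, through the swinging flap and on into the blast cabinet until the gear has pressed the hidden locating stop fully home; lean on it firmly at the end but do not ram it. Draw the stick back out so that the flap falls shut behind the gear, and lay the stick down flat outside the cabinet. Then flip the red cam lever over its centre towards the loading side so that it snaps over and clamps the flap, leaving the brush and the screwdriver where they lie.

Things in the scene. Friction and masses are not known exactly. Their poses are not given: they have to be found in the camera images.
- cabinet: Blue sheet-steel blast cabinet, fixed. Origin: on the bench top (z = 0) under the middle of the gate; +x points inwards (the push direction), y across, z up. Chamber: x 0 to 205, 101 mm wide and 70 mm high inside, 116 wide outside; opaque roof, top at z = 79 (brass stub at x = 165 up to z = 121). The gear's centre ends between x = 86 and 124, depending on the stop.
- flap (a joint): Aluminium check flap, 97 mm wide, hinged along the cabinet's y at x = 3, z = 68; lower edge at z = 7. rad: 0 = shut (hanging), up to 1.5 = swung inwards. Opens inwards only, weighs 70 g, and falls shut by itself once neither gear nor stick is under it.
- part_stop (a joint): Brass locating stop, a plate 70 mm wide and 27 high across the chamber, out of sight inside. m: 0 = not pressed, 0.010 = fully home on its hard end. It slides in the push direction against a steady 5 N of friction and stays where pushed. Its seat is set at a different depth each time, which is not reported.
- clamp_lever (a joint): Over-centre cam lever above the gate. rad: 0 = released, leaning 50 degrees back from upright over the roof (cabinet +x); 0.87 = upright; 1.92 = clamped, leaning 60 degrees to the loading side (-x). A spring drives it away from its centre (0.96 rad) to the nearer end, with 0.34 N m at either end (about 5 N at the red grip).
- tray_end (a point): Middle of the outer end of the cabinet's loading tray, on its floor: cabinet x = -110, z = 4. The tray runs from here to the gate between two side rails 101 mm apart inside and 23 mm high.
- lever_pivot (a point): Point on the cam lever's axis (which runs along the cabinet's y), at cabinet x = -30, y = 0, z = 92. Its cheeks and the lintel behind them (x -38 to 0, y within 58 of the middle) reach up to z = 112.
- lever_grip (a point): Point on the axis of the lever's red grip, 72 mm from the lever's pivot. The red grip is a round bar of 16 mm diameter, from 42 to 102 mm from the pivot.
- gear: Steel drive gear lying flat on the loading tray, sleeve up: toothed flange 96 mm diameter and 12 mm thick at the bottom, sleeve 46 mm diameter to 54 mm height, about 0.5 kg. Origin: centre of its underside, z up. Pushed along on the tray it resists with about 3 to 7 N.
- push_stick: Wooden push stick with an orange upright grip at its rear end, 0.16 kg, lying flat on the bench. Origin: centre of the grip's underside; +x points along the stick to its tip, z up. Bar 18 mm wide and 18 mm high, from x = -17 to 190; grip 34 mm (x) by 26 mm (y), 62 mm high.
- stick_tip (a point): Middle of the push stick's rubber front end, 190 mm ahead of the grip, 9 mm above the stick's underside.
- brass_brush: Bystander: brass wire brush with a wooden handle, 133 mm long (along its y), 35 mm high. Origin: centre of its underside.
- screwdriver: Bystander: red-handled screwdriver, 182 mm long (along its y), handle 28 mm thick. Origin: centre of its underside.

How it is judged:
On the way, in this order (a step that is already met when the one before it is completed fails the run):
1. the gear, pushed through the flap with the stick, has pressed the locating stop fully home (value of joint part_stop above 0.008 m and contact force between push_stick and gear above 1 N and value of joint clamp_lever below 0.5 rad), for 0.05 s.
2. the stick is out and the flap has fallen shut behind the gear, the lever not yet flipped (value of joint flap below 0.06 rad and x of stick_tip in the frame of cabinet below -0.008 m and x of gear in the frame of cabinet above 0.07 m and value of joint clamp_lever below 0.5 rad), for 0.1 s.
3. the cam lever has snapped over and clamps the flap (value of joint clamp_lever above 1.8 rad), for 0.1 s.
At the end, for the whole second after the job is handed in: The gear lies flat inside the cabinet (its centre over 70 mm past the gate) with the locating stop pressed home (over 8 of 10 mm), the flap shut (under 0.06 rad), the cam lever clamped (over 1.80 rad), the push stick lying flat on the bench or tray wholly outside the flap, all released and at rest (value of joint part_stop above 0.008 m and x of gear in the frame of cabinet above 0.07 m and angle between gear's own z axis and vertical below 0.1 rad and value of joint flap below 0.06 rad and value of joint clamp_lever above 1.8 rad and x of stick_tip in the frame of cabinet below -0.008 m and angle between push_stick's own z axis and vertical below 0.15 rad and height (world z) of push_stick below 0.02 m and linear speed of each of gear, push_stick below 0.01 m/s); the robot touches nothing.
It fails at once if the gear is rammed (over 45 N) (contact force between push_stick and gear above 45 N).
It fails at once if the gear is handled by the fingers instead of the stick (contact force between the fingers and gear above 1 N).
It fails at once if the lever is flipped while the flap is open (value of joint clamp_lever above 1.2 rad and value of joint flap above 0.2 rad).
It fails at once if the brush or the screwdriver is shoved more than 30 mm (distance of any of brass_brush, screwdriver from where it was at the start of the episode above 0.03 m).
It also fails if it takes over 48 s, if anything falls off the work surface, if the arm or the gripper's body presses on something with over 40 N, if the wrist force passes 120 N, or if a joint passes its speed limit or range.

## Working session

There is one attempt and no reset: what is moved stays moved. The work goes in short steps, Python scripts to look and compute and a tool call to move; the robot and the scene stay as the last step left them, time stands still between calls to the robot, and variables do not carry over. Pictures are saved under pics/ and viewed, at most 10 in all, crops included, and the job is handed in when it is done.

Besides the shell and the picture viewer there is one more tool, called after "Emit:" as name(argument=value, ...), one argument or row to a line, values as JSON. step_arm: Moves the arm, as the interface text tells. Its arguments: {"type":"object","properties":{"moves":{"type":"array","items":{"type":"number"}},"grip_force":{"type":"number"}},"required":["moves"]}

```bash
mkdir -p pics
cat > h.py <<'E'
import numpy as np, cv2
from station import manip
def snap(n):
    s=manip.sense(); d=manip.snapshot(n); d['s']=s; return d
def world(d,name):
    H,W=d['z_map'].shape; f=H/2/np.tan(np.radians(d['fovy'])/2)
    K=np.array([[f,0,d['cx']],[0,f,d['cy']],[0,0,1.]])
    u,v=np.meshgrid(np.arange(W),np.arange(H))
    p=cv2.undistortPoints(np.stack([u,v],-1).reshape(-1,1,2).astype(float),K,np.array([d['k1'],0,0,0.])).reshape(H,W,2)
    z=d['z_map'][...,None]; P=np.concatenate([p*z,z],-1)
    if 'R' in d: X=(P-d['t'])@d['R']
    else:
        from scipy.spatial.transform import Rotation as Ro
        M=np.array(d['mount']); X=P@M[:3,:3].T+M[:3,3]
        X=X@Ro.from_quat(d['s']['tool_rot']).as_matrix().T+np.array(d['s']['tcp_pos'])
    X[z[...,0]==0]=np.nan
    return X
E
python3 - <<'E'
from h import *
for n in ['top','side']:
    d=snap(n); cv2.imwrite(f'pics/{n}0.png',cv2.resize(d['color'],(800,600)))
    np.save(f'{n}0.npy',world(d,n)); np.save(f'{n}0c.npy',d['color'])
    print(n,d['fovy'],d['k1'])
print(manip.sense())
E
```

```text
top 54.411233230425836 -0.026285817570882525
side 43.67811968870386 0.059605416834769144
{'t': 0.1, 'q': array([ 1.02952769e+00,  5.28413115e-01,  1.43376778e+00,  2.09084534e-05,
        1.18146682e+00, -1.78496127e-01]), 'qd': array([ 0.00027878, -0.00320733, -0.00201502, -0.00043172,  0.00042555,
        0.00140148]), 'tau': array([-5.91296121e-04, -4.43302846e+01, -1.78583568e+01, -3.11015838e-04,
        3.80919693e-03,  2.20505120e-05]), 'tcp_pos': array([0.2214899 , 0.58388914, 0.30300887]), 'tool_rot': array([ 1.80397075e-01,  9.83593330e-01, -9.58300673e-04, -3.70907944e-04]), 'force': array([-0.86263774,  0.30454525, -0.9326468 ]), 'ft_torque': array([ 0.00950062, -0.02149457, -0.05421853]), 'gripper_force': 0.0, 'finger_gap': 1.002287530964796}
```

View pics/top0.png

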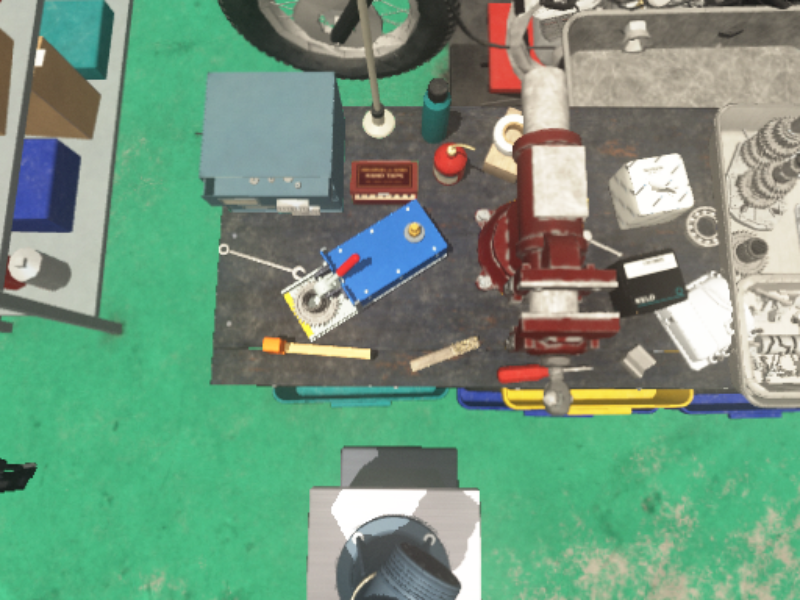

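View pics/side0.png

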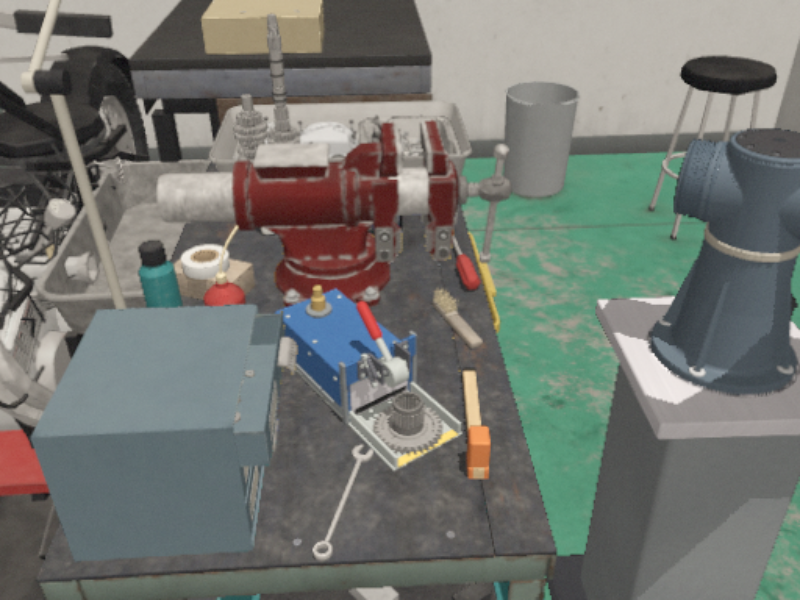

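The top view shows the cabinet (blue roof, centre about (388,253) px) with its tray pointing down-left. The gear is at (318,300) and the stick runs from its grip at (273,346) to its tip at (370,353). The brush is at (445,354), the screwdriver at (525,373), and the lever leans over the roof at (348,266).

Run:
```python
from h import *
X=np.load('top0.npy'); c=np.load('top0c.npy'); hsv=cv2.cvtColor(c,cv2.COLOR_BGR2HSV)
H,S,V=[hsv[...,i].astype(int) for i in range(3)]
def box(x0,y0,x1,y1):
    m=np.zeros(H.shape,bool); m[int(y0*.64):int(y1*.64),int(x0*.64):int(x1*.64)]=1; return m
def rep(n,m):
    P=X[m]; P=P[~np.isnan(P[:,0])]; r=cv2.minAreaRect((P[:,:2]*1000).astype(np.float32))
    print(n,len(P),'med',np.median(P,0).round(4),'rect',np.round(r[0],1),np.round(r[1],1),round(r[2],2)); return P
z=X[...,2]
rep('roof',box(310,190,460,310)&(H>100)&(H<125)&(S>150)&(abs(z-.079)<.006))
rep('brass',box(395,210,435,250)&(z>.1))
rep('sleeve',box(285,270,350,335)&(abs(z-.054)<.006)&(S<60))
rep('flange',box(280,270,360,340)&(abs(z-.016)<.005))
rep('lever',box(310,240,370,300)&((H<8)|(H>172))&(S>150))
rep('orange',box(250,325,295,365)&(H>5)&(H<16)&(S>180)&(z>.05))
b=rep('bar',box(288,330,380,370)&(H>12)&(H<26)&(S>80)&(abs(z-.018)<.008))
mu=b.mean(0); w=np.linalg.svd(b-mu)[2][0]; print('dir',w,np.degrees(np.arctan2(w[1],w[0])))
rep('yellow',box(270,280,345,345)&(H>20)&(H<32)&(S>120))
rep('brush',box(405,330,485,375)&(z>.008)&(z<.05))
rep('screw',box(495,360,600,385)&(z>.005)&(z<.05))
print('bench z',np.nanmedian(z[box(230,260,280,320)]))
```

```text
roof 2069 med [0.5902 0.0142 0.0783] rect [589.4  16.6] [111.3 204.4] 32.83
brass 44 med [ 0.6206 -0.0351  0.1136] rect [621.2 -35.3] [17.3 15.3] 89.85
sleeve 73 med [0.4952 0.1612 0.0547] rect [496.7 159.1] [40.2 37.3] 46.13
flange 361 med [0.4866 0.1582 0.0144] rect [502.5 149.9] [111.8 106.5] 33.86
lever 93 med [0.5462 0.0818 0.1445] rect [550.9  80.5] [29.4 51. ] 60.39
orange 30 med [0.4078 0.2249 0.0586] rect [413.5 228.7] [34.2 25.9] 85.22
bar 97 med [0.4013 0.1369 0.0165] rect [412.7 128.9] [155.5  30.6] 85.97
dir [-0.09276397 -0.99568124  0.003704  ] -95.32267306637493
yellow 90 med [0.4737 0.1925 0.0038] rect [479.  192.6] [96.1 14.5] 34.06
brush 315 med [ 0.4034 -0.0947  0.0122] rect [402.3 -94.9] [ 22.1 137.9] 21.38
screw 336 med [ 0.3683 -0.2469  0.0238] rect [ 370.3 -293.9] [ 30.4 197.8] 4.52
bench z -0.0009568944869073683
```

Emit:
step_arm(
  moves=[1,0.2,-0.3,0,-0.05,1,0.4,-0.6,0,-0.1,1,0.6,-0.9,0,-0.15,1,0.6,-0.9,0,-0.2],
)

```text
t: 0.6
tcp_pos: [0.3429, 0.4017, 0.3036]
tool_rot: [0.479, 0.878, -0.001, -0.0]
force: [0.1, 1.1, -0.4]
finger_gap: 1.001
gripper_force: 0.0
```

Emit:
step_arm(
  moves=[1,0.1,-0.25,0,-0.05,1,0.2,-0.5,0,-0.1,1,0.3,-0.75,0,-0.16,1,0.3,-0.75,0,-0.21,1,0.3,-0.75,0,-0.21],
)

```text
t: 1.23
tcp_pos: [0.4019, 0.2536, 0.3037]
tool_rot: [0.735, 0.678, -0.0, -0.0]
force: [-0.1, -0.2, 0.6]
finger_gap: 1.002
gripper_force: 0.0
```

Run:
```python
from h import *
d=snap('wrist'); cv2.imwrite('pics/w0.png',cv2.resize(d['color'],(800,600)))
np.save('w0.npy',world(d,'w')); np.save('w0c.npy',d['color'])
s=d['s'];print(s['tcp_pos'],s['tool_rot'],s['q'],s['t'],d['mount'])
```

```text
[0.40187945 0.25360024 0.30370627] [ 7.34795445e-01  6.78288673e-01 -3.04663813e-04 -1.93853267e-04] [3.27114772e-01 3.27531236e-01 1.79737857e+00 1.25482718e-04
 1.01739713e+00 4.06982709e-01] 1.225 [[ 5.29638499e-04 -9.58179195e-01 -2.86168394e-01  7.29460133e-02]
 [ 9.99999546e-01  7.34031683e-04 -6.06969994e-04  7.05065077e-04]
 [ 7.91642689e-04 -2.86167943e-01  9.58179149e-01 -6.96470315e-02]
 [ 0.00000000e+00  0.00000000e+00  0.00000000e+00  1.00000000e+00]]
```

View pics/w0.png

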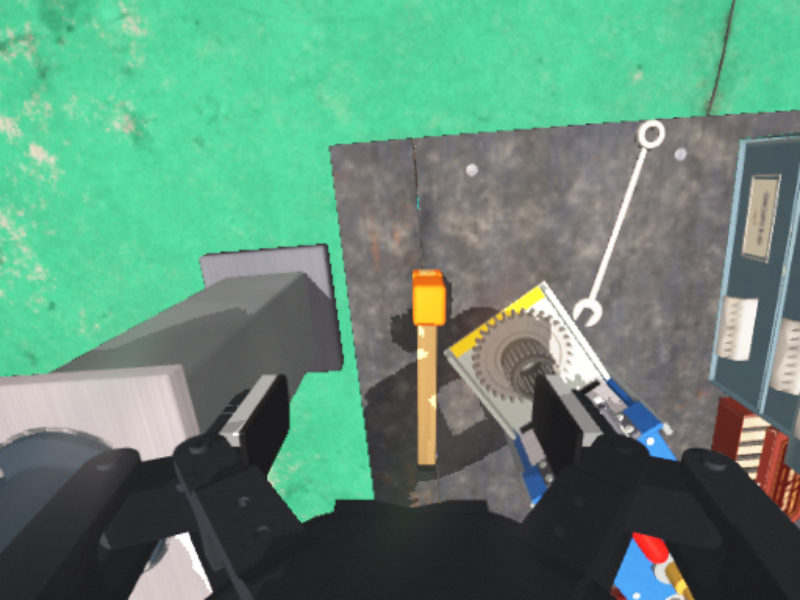

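The wrist view shows the stick grip at (429,300), its tip at (427,465), the gear sleeve at (533,365) and the yellow tray end from (450,352) to (545,288).

Run:
```python
from h import *
X=np.load('w0.npy'); c=np.load('w0c.npy'); hsv=cv2.cvtColor(c,cv2.COLOR_BGR2HSV)
H,S,V=[hsv[...,i].astype(int) for i in range(3)]; z=X[...,2]
def box(x0,y0,x1,y1):
    m=np.zeros(H.shape,bool); m[int(y0*.64):int(y1*.64),int(x0*.64):int(x1*.64)]=1; return m
def rep(n,m):
    P=X[m]; P=P[~np.isnan(P[:,0])]; r=cv2.minAreaRect((P[:,:2]*1000).astype(np.float32))
    print(n,len(P),'med',np.median(P,0).round(4),'rect',np.round(r[0],1),np.round(r[1],1),round(r[2],2)); return P
rep('orange',box(405,260,455,335)&(S>150)&(H<20)&(abs(z-.062)<.006))
b=rep('bar',box(410,330,445,480)&(abs(z-.018)<.004))
w=np.linalg.svd(b-b.mean(0))[2][0]; print('dir',np.degrees(np.arctan2(w[1],w[0])),b.mean(0),b[:,1].min())
rep('sleeve',box(500,320,570,400)&(abs(z-.058)<.005))
rep('flange',box(455,290,590,430)&(abs(z-.016)<.004))
y=rep('yellow',box(440,275,560,365)&(H>20)&(H<32)&(S>120))
r=rep('rails',box(440,275,620,470)&(abs(z-.024)<.006)&(S<60)&(V>120))
rep('roof',box(500,350,720,600)&(H>100)&(H<125)&(abs(z-.079)<.006))
for p in [(450,352),(545,288),(447,350),(608,377),(520,436)]: print(p,X[int(p[1]*.64),int(p[0]*.64)])
i=cv2.resize(c[170:310,270:420],(800,747))[:600]; cv2.imwrite('pics/w0z.png',i)
```

```text
orange 106 med [0.4157 0.2269 0.0597] rect [414.4 230.1] [32.9 24.9] 86.05
bar 1097 med [0.4066 0.1233 0.0173] rect [406.7 117.7] [154.6  17.6] 85.75
dir 85.970598897214 [0.40659773 0.12172229 0.01729221] 0.040212260461730376
sleeve 263 med [0.4926 0.1673 0.0565] rect [497.3 161.9] [40.6 32.5] 41.87
flange 1564 med [0.4918 0.1707 0.0145] rect [505.2 149.8] [103. 113.] 33.22
yellow 438 med [0.4646 0.2024 0.0047] rect [459.4 219.8] [100.1  79.8] 32.93
rails 644 med [0.5248 0.1414 0.0222] rect [505.7 148.5] [116.1 120.1] 36.36
roof 1190 med [ 0.5925 -0.0358  0.0782] rect [583.9  32.6] [119.2 232.2] 34.6
(450, 352) [0.43300507 0.16638342 0.00691528]
(545, 288) [0.51906159 0.22467486 0.01456477]
(447, 350) [0.43024094 0.16739258 0.00498731]
(608, 377) [0.57776552 0.13616427 0.0229109 ]
(520, 436) [0.4973263  0.07023334 0.01057422]
```

View pics/w0z.png

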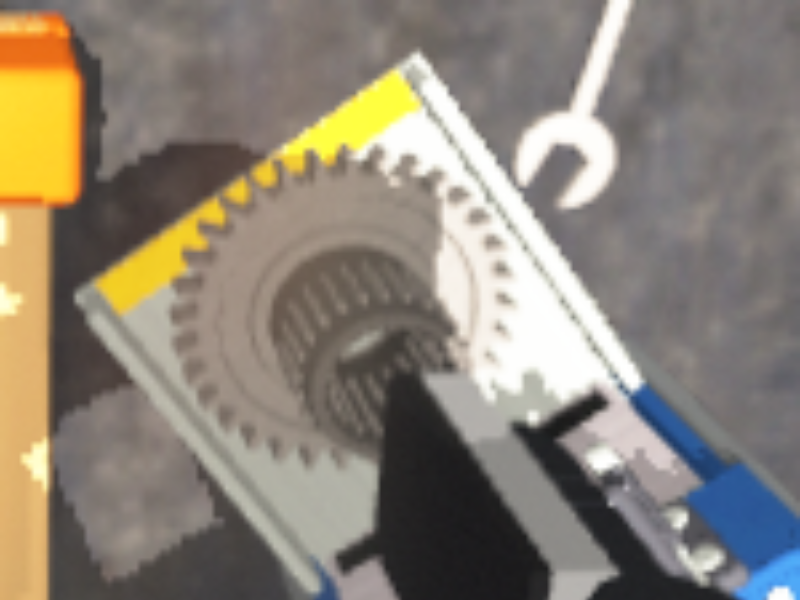

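```bash
cat >> h.py <<'E'
def ray(d,px,z0):
    from scipy.spatial.transform import Rotation as Ro
    H=384; f=H/2/np.tan(np.radians(d['fovy'])/2)
    K=np.array([[f,0,d['cx']],[0,f,d['cy']],[0,0,1.]])
    p=cv2.undistortPoints(np.array(px,float).reshape(-1,1,2),K,np.array([d['k1'],0,0,0.])).reshape(-1,2)
    P=np.c_[p,np.ones(len(p))]
    if 'R' in d: o=-d['R'].T@d['t']; v=P@d['R']
    else:
        M=np.array(d['mount']); R=Ro.from_quat(d['s']['tool_rot']).as_matrix()
        o=R@M[:3,3]+d['s']['tcp_pos']; v=P@M[:3,:3].T@R.T
    return o+v*((z0-o[2])/v[:,2])[:,None]
E
python3 - <<'E'
from h import *
d=snap('wrist')
g=lambda L:[(270+a/5.333-.5,170+b/5.333-.5) for a,b in L]
A=ray(d,g([(88,290),(310,585),(415,62),(635,382)]),.023); print(A.round(4))
for i in (0,2):
    v=A[i+1]-A[i]; print(np.degrees(np.arctan2(v[1],v[0])))
v=A[2]-A[0]; print('end',np.hypot(*v[:2]),np.degrees(np.arctan2(v[1],v[0]))-90,A[[0,2]].mean(0))
G=ray(d,g([(172,300),(513,300),(345,148),(335,462),(225,220),(480,210),(225,415)]),.016)
s=np.linalg.lstsq(np.c_[2*G[:,:2],np.ones(len(G))],(G[:,:2]**2).sum(1),rcond=None)[0]
print('gear',s[:2],np.sqrt(s[2]+s[0]**2+s[1]**2))
t=snap('top');
E
```

```text
[[0.4292 0.176  0.023 ]
 [0.4878 0.0799 0.023 ]
 [0.5153 0.232  0.023 ]
 [0.5772 0.137  0.023 ]]
-58.58423496608531
-56.94328673444277
end 0.1027904554140807 -56.982779572281274 [0.47225139 0.20396127 0.023     ]
gear [0.49939741 0.16115148] 0.04566048089348158
```

Emit:
step_arm(
  moves=[1,0.03,-0.06,-0.2,0.003,1,0.065,-0.12,-0.45,0.003,1,0.065,-0.12,-0.7,0.003,1,0.065,-0.12,-0.7,0.003,1,0.065,-0.12,-0.7,0.003],
)

```text
t: 2.0
tcp_pos: [0.4152, 0.2311, 0.1649]
tool_rot: [0.731, 0.682, 0.001, 0.0]
force: [0.7, -0.2, 0.2]
finger_gap: 1.004
gripper_force: 0.0
```

Run:
```python
from h import *
d=snap('wrist'); cv2.imwrite('pics/w1.png',cv2.resize(d['color'],(800,600)))
X=world(d,'w'); hsv=cv2.cvtColor(d['color'],cv2.COLOR_BGR2HSV)
m=(hsv[...,1]>150)&(hsv[...,0]<20)&(abs(X[...,2]-.06)<.005)
v,u=np.nonzero(m);print(len(u),u.min(),u.max(),v.min(),v.max())
r=cv2.minAreaRect((X[m][:,:2]*1000).astype(np.float32)); print(r,X[m].mean(0)); print(d['s']['tcp_pos'],d['s']['tool_rot'])
```

```text
621 243 279 200 245
((414.796875, 229.91561889648438), (33.70457458496094, 25.977018356323242), 84.90633392333984) [0.41486393 0.22563076 0.06039953]
[0.41521353 0.23107169 0.16493898] [7.30982939e-01 6.82395294e-01 6.95380106e-04 3.50569651e-04]
```

View pics/w1.png

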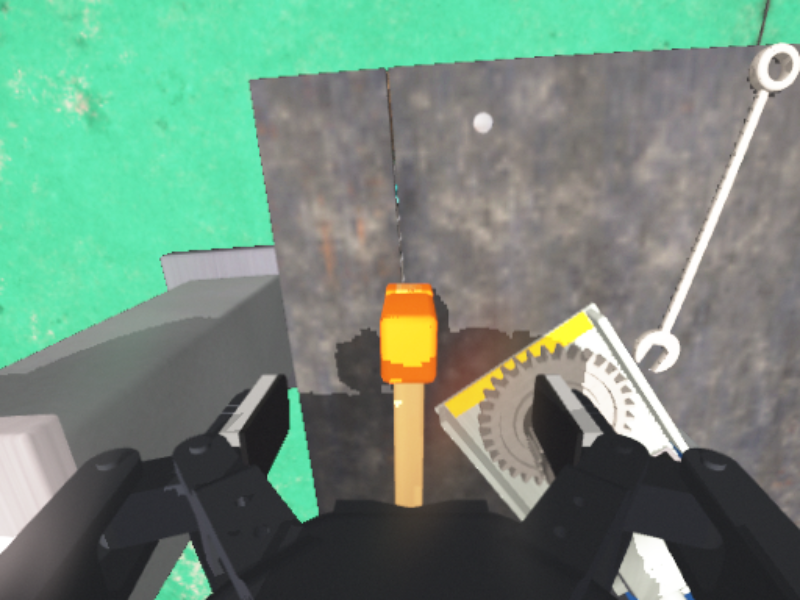

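The grip centre, at (408,340) px, lies midway between the fingers. I'll descend half closed and grasp.

Emit:
step_arm(
  moves=[0.6,0,-0.005,-0.1,0,0.6,0,-0.005,-0.25,0,0.6,0,-0.005,-0.36,0,0.6,0,-0.005,-0.36,0,0.2,0,-0.005,-0.36,0,0,0,-0.005,-0.36,0,0,0,-0.005,-0.36,0,0,0,-0.005,-0.36,0,0,0,-0.005,-0.36,0],
  grip_force=80,
)

```text
t: 3.18
tcp_pos: [0.4156, 0.2298, 0.0939]
tool_rot: [0.732, 0.682, 0.002, 0.001]
force: [0.1, 1.2, 5.2]
finger_gap: 0.296
gripper_force: 78.8
```

Emit:
step_arm(
  moves=[0,0,0.1,0.1,0,0,-0.08,0.3,0.2,0,0,-0.17,0.52,0.2,0,0,-0.263,0.72,0.2,0.04,0,-0.263,0.72,0.2,0.09,0,-0.263,0.72,0.2,0.14,0,-0.263,0.72,0.2,0.18,0,-0.263,0.72,0.2,0.202,0,-0.263,0.72,0.2,0.202,0,-0.263,0.72,0.2,0.202],
  grip_force=100,
)

```text
t: 4.42
tcp_pos: [0.3622, 0.3734, 0.1325]
tool_rot: [0.483, 0.876, 0.0, 0.0]
force: [0.2, 0.5, -1.7]
finger_gap: 0.295
gripper_force: 98.2
```

Run:
```python
from h import *
d=snap('wrist'); t=snap('top'); s=snap('side')
im=lambda d,x0,y0,x1,y1,w,h:cv2.resize(d['color'][y0:y1,x0:x1],(w,h))
i=np.hstack([im(d,60,96,444,384,400,300),im(t,130,120,290,240,400,300)]); cv2.imwrite('pics/w2.png',np.vstack([i,np.hstack([im(s,180,180,340,300,400,300),im(d,150,180,310,300,400,300)])]))
print(d['s']['tcp_pos'],d['s']['tool_rot'],d['s']['q'],d['s']['force'])
```

```text
[0.3622495  0.37340529 0.13253317] [4.82821704e-01 8.75718550e-01 4.24000022e-04 2.07459893e-04] [5.85537120e-01 6.63175154e-01 1.82881127e+00 4.11577047e-05
 6.48662490e-01 2.24561671e-02] [ 0.22019146  0.53821797 -1.74638224]
```

View pics/w2.png

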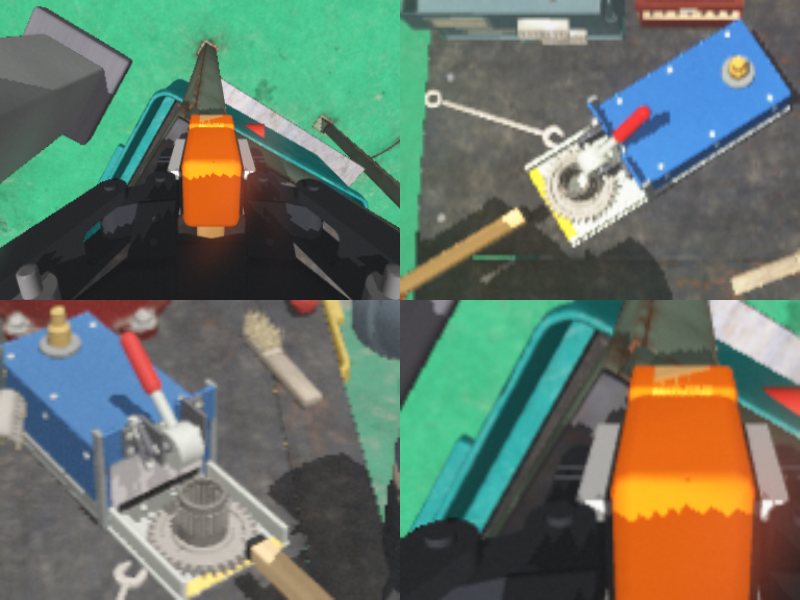

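The top and side views show the stick level and in line with the gear, its tip just outside the tray. I'll lower it and push.

Emit:
step_arm(
  moves=[0,0,0,-0.1,0,0,0,0,-0.16,0,0,0.02,-0.03,-0.16,0,0,0.04,-0.064,-0.16,0,0,0.056,-0.089,-0.16,0,0,0.072,-0.114,-0.16,0,0,0.088,-0.139,-0.16,0,0,0.104,-0.165,-0.16,0,0,0.12,-0.19,-0.16,0,0,0.136,-0.215,-0.16,0],
)

```text
t: 5.82
tcp_pos: [0.3895, 0.33, 0.1]
tool_rot: [0.482, 0.876, -0.0, -0.0]
force: [-2.1, 3.2, 0.1]
finger_gap: 0.294
gripper_force: 98.3
```

Run:
```python
from h import *
t=snap('top'); s=snap('side')
im=lambda d,x0,y0,x1,y1,w,h:cv2.resize(d['color'][y0:y1,x0:x1],(w,h))
cv2.imwrite('pics/w3.png',np.hstack([im(t,130,120,290,240,400,300),im(s,180,180,340,300,400,300)]))
```

```text
(no output)
```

View pics/w3.png

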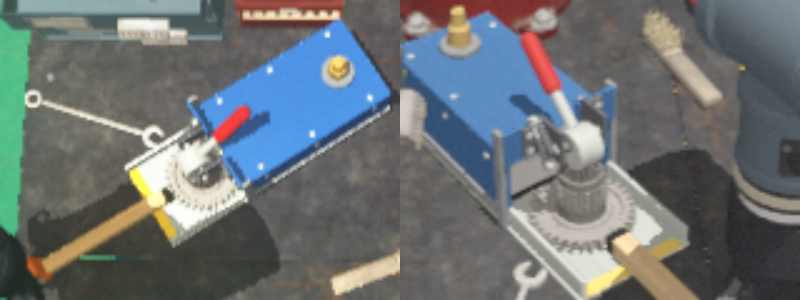

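The gear is being pushed squarely along the tray at about 4 N. I'll continue.

Emit:
step_arm(
  moves=[0,0.021,-0.034,0,0,0,0.043,-0.068,0,0,0,0.064,-0.101,0,0,0,0.085,-0.135,0,0,0,0.107,-0.169,0,0,0,0.128,-0.203,0,0,0,0.15,-0.237,0,0,0,0.171,-0.27,0,0,0,0.192,-0.304,0,0,0,0.214,-0.338,0,0,0,0.235,-0.372,0,0],
)

```text
t: 7.3
tcp_pos: [0.4366, 0.2555, 0.0999]
tool_rot: [0.482, 0.876, 0.0, 0.0]
force: [-2.1, 5.8, -1.3]
finger_gap: 0.289
gripper_force: 98.2
```

Emit:
step_arm(
  moves=[0,0.01,-0.017,0,0,0,0.021,-0.034,0,0,0,0.03,-0.047,0,0,0,0.037,-0.059,0,0,0,0.045,-0.072,0,0,0,0.053,-0.085,0,0],
)

```text
t: 8.05
tcp_pos: [0.4467, 0.2387, 0.0999]
tool_rot: [0.482, 0.876, -0.0, -0.0]
force: [-2.3, 4.2, -0.3]
finger_gap: 0.289
gripper_force: 98.3
```

Emit:
step_arm(
  moves=[0,0.007,-0.011,0,0,0,0.013,-0.021,0,0,0,0.02,-0.032,0,0,0,0.027,-0.042,0,0],
)

```text
t: 8.55
tcp_pos: [0.452, 0.2302, 0.0997]
tool_rot: [0.483, 0.876, -0.0, -0.001]
force: [-2.0, 3.8, -3.0]
finger_gap: 0.289
gripper_force: 98.0
```

Emit:
step_arm(
  moves=[0,0.007,-0.011,0,0,0,0.013,-0.021,0,0,0,0.02,-0.032,0,0,0,0.027,-0.042,0,0],
)

```text
t: 9.05
tcp_pos: [0.4578, 0.2219, 0.0998]
tool_rot: [0.482, 0.876, -0.0, -0.0]
force: [-1.6, 3.4, -4.0]
finger_gap: 0.29
gripper_force: 98.0
```

Emit:
step_arm(
  moves=[0,0.005,-0.009,0,0,0,0.011,-0.017,0,0,0,0.016,-0.026,0,0],
)

```text
t: 9.43
tcp_pos: [0.46, 0.2176, 0.0999]
tool_rot: [0.482, 0.876, -0.0, -0.001]
force: [-4.1, 10.3, -1.5]
finger_gap: 0.29
gripper_force: 98.2
```

Emit:
step_arm(
  moves=[0,0.005,-0.009,0,0,0,0.011,-0.017,0,0,0,0.016,-0.026,0,0],
)

```text
t: 9.8
tcp_pos: [0.463, 0.2127, 0.1]
tool_rot: [0.482, 0.876, -0.0, -0.001]
force: [-5.0, 10.2, -0.7]
finger_gap: 0.291
gripper_force: 98.2
```

Force rose to about 11 N, so the stop is now sliding. I'll go on in small steps until it reaches its hard end.

Emit:
step_arm(
  moves=[0,0.004,-0.006,0,0,0,0.008,-0.013,0,0],
)

```text
t: 10.05
tcp_pos: [0.4645, 0.2102, 0.1]
tool_rot: [0.482, 0.876, -0.0, -0.001]
force: [-3.8, 9.8, -1.3]
finger_gap: 0.297
gripper_force: 98.2
```

Emit:
step_arm(
  moves=[0,0.003,-0.004,0,0,0,0.005,-0.008,0,0],
)

```text
t: 10.3
tcp_pos: [0.4645, 0.2095, 0.1001]
tool_rot: [0.482, 0.876, 0.0, -0.002]
force: [-6.9, 17.6, 1.9]
finger_gap: 0.291
gripper_force: 98.6
```

Emit:
step_arm(
  moves=[0,0.002,-0.004,0,0,0,0.002,-0.004,0,0],
)

```text
t: 10.55
tcp_pos: [0.4644, 0.2093, 0.1002]
tool_rot: [0.482, 0.876, 0.0, -0.003]
force: [-8.1, 18.5, 1.7]
finger_gap: 0.296
gripper_force: 98.7
```

Emit:
step_arm(
  moves=[0,0.003,-0.006,0,0,0,0.003,-0.006,0,0,0,0.003,-0.006,0,0],
)

```text
t: 10.92
tcp_pos: [0.4642, 0.2088, 0.1002]
tool_rot: [0.482, 0.876, 0.0, -0.003]
force: [-8.8, 23.3, 2.8]
finger_gap: 0.293
gripper_force: 98.9
```

Pressed firmly home at 25 N with no further motion, so I'll draw back 100 mm.

Emit:
step_arm(
  moves=[0,-0.03,0.05,0,0,0,-0.07,0.11,0,0,0,-0.12,0.19,0,0,0,-0.17,0.27,0,0,0,-0.22,0.35,0,0,0,-0.27,0.427,0,0,0,-0.27,0.427,0,0,0,-0.27,0.427,-0.015,0,0,-0.27,0.427,-0.015,0],
)

```text
t: 12.05
tcp_pos: [0.4143, 0.291, 0.0973]
tool_rot: [0.483, 0.876, 0.001, 0.0]
force: [-1.5, 3.3, 4.3]
finger_gap: 0.289
gripper_force: 99.4
```

Run:
```python
from h import *
t=snap('top'); s=snap('side')
im=lambda d,x0,y0,x1,y1,w,h:cv2.resize(d['color'][y0:y1,x0:x1],(w,h))
cv2.imwrite('pics/w4.png',np.hstack([im(t,130,120,290,240,400,300),im(s,180,180,340,300,400,300)]))
```

```text
(no output)
```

View pics/w4.png

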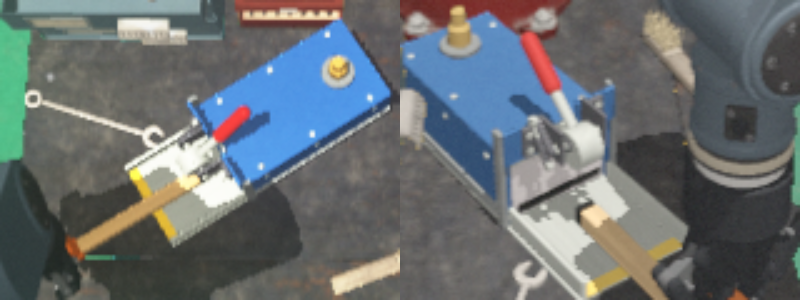

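The flap is shut, the gear is inside and the tip lies on the tray about 25 mm outside the gate. I'll release the stick and rise.

Emit:
step_arm(
  moves=[0.2,0,0,-0.005,0,0.6,0,0,-0.005,0,0.7,0,0,-0.005,0,0.7,0,0,-0.005,0,0.7,0,0,0.1,0,0.7,0,0,0.3,0,0.7,0,0,0.6,0,0,0,0,0.9,0,0,0,0,0.9,0,0,0,0,0.9,0],
)

```text
t: 13.4
tcp_pos: [0.4132, 0.2906, 0.2765]
tool_rot: [0.482, 0.876, -0.0, -0.0]
force: [-0.4, 0.1, -0.5]
finger_gap: 0.061
gripper_force: 0.0
```

Emit:
step_arm(
  moves=[0,0.12,-0.2,0,0,0,0.25,-0.4,0,0,0,0.37,-0.6,0,0,0,0.5,-0.79,0,0],
)

```text
t: 13.9
tcp_pos: [0.5131, 0.1314, 0.2742]
tool_rot: [0.483, 0.876, -0.002, -0.003]
force: [1.0, 0.6, 0.1]
finger_gap: 0.004
gripper_force: 0.0
```

Emit:
step_arm(
  moves=[0,0.12,-0.19,0,0,0,0.24,-0.38,0,0,0,0.313,-0.486,0,0,0,0.313,-0.486,-0.2,0,0,0.313,-0.486,-0.29,0,0,0.313,-0.486,-0.29,0],
)

```text
t: 14.65
tcp_pos: [0.5745, 0.0363, 0.2161]
tool_rot: [0.482, 0.876, -0.001, -0.003]
force: [0.3, 0.2, 0.2]
finger_gap: 0.002
gripper_force: 0.0
```

Run:
```python
from h import *
t=snap('top'); s=snap('side')
im=lambda d,x0,y0,x1,y1,w,h:cv2.resize(d['color'][y0:y1,x0:x1],(w,h))
cv2.imwrite('pics/w5.png',np.hstack([im(t,130,120,290,240,400,300),im(s,160,150,360,300,400,300)]))
x=s['s']['tcp_pos'];d=x-np.array([.5304,.1072,0]);print(x,d[0]*.534-d[1]*.845,d[0]*.845+d[1]*.534)
```

```text
[0.57544988 0.03623943 0.21746343] 0.0840183162822822 0.000174199964356192
```

View pics/w5.png

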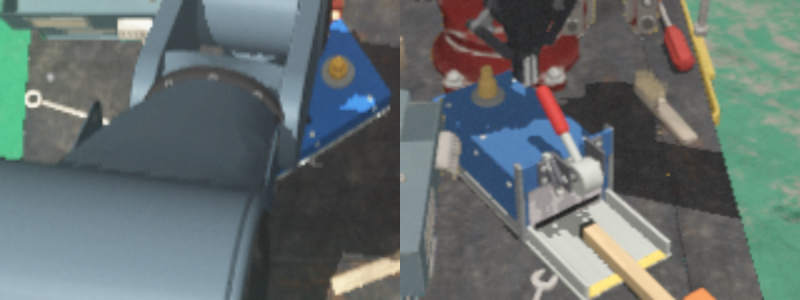

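The closed fingers stand just behind the red lever, in line with it. I'll push it over.

Emit:
step_arm(
  moves=[0,-0.04,0.063,0,0,0,-0.072,0.114,0,0,0,-0.104,0.165,0,0,0,-0.136,0.215,0,0,0,-0.168,0.266,0,0,0,-0.2,0.316,0,0,0,-0.232,0.367,0,0,0,-0.264,0.418,0,0,0,-0.296,0.468,0,0,0,-0.328,0.519,0,0,0,-0.345,0.545,0,0,0,-0.345,0.545,0,0],
)

```text
t: 16.25
tcp_pos: [0.5071, 0.1451, 0.2188]
tool_rot: [0.482, 0.876, -0.0, -0.0]
force: [0.4, 0.3, 0.6]
finger_gap: -0.001
gripper_force: 0.0
```

Emit:
step_arm(
  moves=[0,0,0,0.2,0,0,0.1,-0.16,0.3,0,0,0.4,-0.5,0.3,0,0,0.4,-0.5,0.3,0,0,0.4,-0.5,0.3,0],
)

```text
t: 16.88
tcp_pos: [0.589, 0.0424, 0.2789]
tool_rot: [0.484, 0.875, 0.0, 0.001]
force: [-1.4, 0.2, 0.8]
finger_gap: 0.004
gripper_force: 0.0
```

Run:
```python
from h import *
t=snap('top'); s=snap('side')
im=lambda d,x0,y0,x1,y1,w,h:cv2.resize(d['color'][y0:y1,x0:x1],(w,h))
cv2.imwrite('pics/w6.png',np.hstack([im(t,130,120,290,240,400,300),im(s,160,150,360,300,400,300)]))
print(s['s']['tcp_pos'],s['s']['t'],s['s']['force'])
```

```text
[0.58755324 0.04373835 0.27857674] 16.925 [-0.30159756 -0.078264   -0.54415147]
```

View pics/w6.png

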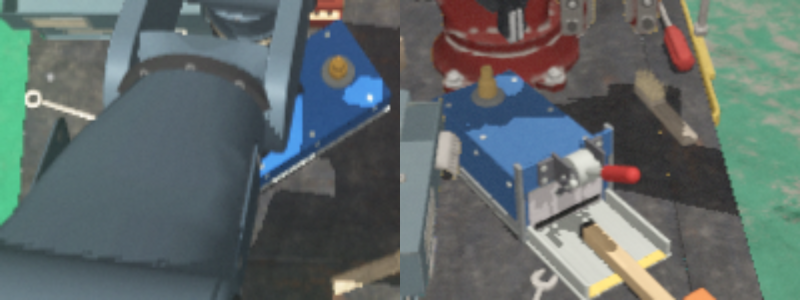

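The side view shows the lever snapped over to the loading side at (605,173), the flap shut, the stick lying flat outside the gate, and the robot clear. I'll hand it in.

```bash
python3 -c "
from station import manip; print(manip.sign_off())"
```

```text
the job is handed in; nothing more can be done
None
```

I handed the job in at about 17 s of the 48 s allowed, but the hand-in returned no verdict. The stop resisted at 25 N without moving further, so I judge it fully home. The last pictures show the flap shut, the stick flat outside the gate and the lever snapped over to the loading side, and the brush and screwdriver were not touched.

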